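Find the wobbly locating pin on the board jig

TASK

One of the three locating pins on the board jig sits loose in its worn bush. Feel for it: grip a pin and rock it gently along the row, to the left and then to the right, as far as it will go without forcing; when you have found the loose one, lift it straight out and lower it gently into the empty hole of the wooden rack, upright with its flange flat on the rack. Do not force or pull up the two sound pins, do not drop the pin, and leave everything else where it is.

Things in the scene. Friction and masses are not known exactly. Their poses are not given: they have to be found in the camera images.
- jig: fixed board-holding jig: aluminium plate 230 x 330 x 8 mm, a green laptop board on its far part (under 35 mm tall), three bush blocks in a row along its near part, 110 mm apart; one bush, any of the three, is worn. Origin under the middle bush at table height; y along the row to the left, x away from the robot. Over 16 N between pin and bush does damage: push with 3 or 4 N (leverage makes it more at the bush).
- pin_left: steel locating pin, starts in the left-hand (+y) bush. Origin on its axis at the underside of its flange; z up along the pin. Above the origin: flange 50 mm dia, 4 mm thick, then a round grip 20 mm dia up to 50 mm. Below, hidden while seated: shank 11 mm dia down to 22 mm, tapered foot 18 mm dia from 22 to 30 mm below. About 140 g. All alike. A rocked pin may cant in the grip and stay jammed; let go, it drops flat.
- seat_left (a point): centre of the top of the left-hand (+y) bush (60 mm square steel block, top 48 mm above the table), where a seated pin's origin rests. Axes as the jig's. Sound bush: the pin shifts under 1 mm sideways, then stops hard; lifts 1 mm, then is caught. Worn bush: it slides freely 5 mm each way from the centre and lifts out by its weight alone. Flanges hide which.
- pin_mid: steel locating pin, starts in the middle bush. Origin on its axis at the underside of its flange; z up along the pin. Above the origin: flange 50 mm dia, 4 mm thick, then a round grip 20 mm dia up to 50 mm. Below, hidden while seated: shank 11 mm dia down to 22 mm, tapered foot 18 mm dia from 22 to 30 mm below. About 140 g. All alike. A rocked pin may cant in the grip and stay jammed; let go, it drops flat.
- seat_mid (a point): centre of the top of the middle bush (60 mm square steel block, top 48 mm above the table), where a seated pin's origin rests. Axes as the jig's. Sound bush: the pin shifts under 1 mm sideways, then stops hard; lifts 1 mm, then is caught. Worn bush: it slides freely 5 mm each way from the centre and lifts out by its weight alone. Flanges hide which.
- pin_right: steel locating pin, starts in the right-hand (-y) bush. Origin on its axis at the underside of its flange; z up along the pin. Above the origin: flange 50 mm dia, 4 mm thick, then a round grip 20 mm dia up to 50 mm. Below, hidden while seated: shank 11 mm dia down to 22 mm, tapered foot 18 mm dia from 22 to 30 mm below. About 140 g. All alike. A rocked pin may cant in the grip and stay jammed; let go, it drops flat.
- seat_right (a point): centre of the top of the right-hand (-y) bush (60 mm square steel block, top 48 mm above the table), where a seated pin's origin rests. Axes as the jig's. Sound bush: the pin shifts under 1 mm sideways, then stops hard; lifts 1 mm, then is caught. Worn bush: it slides freely 5 mm each way from the centre and lifts out by its weight alone. Flanges hide which.
- rack: fixed wooden parking block 64 x 120 mm and 45 mm tall; it has one empty square hole 27 mm wide and 39 mm deep, and beside it (63 mm towards the block's own -y) a brass stud 8 mm tall. Origin under its centre, y along its long side.
- park (a point): centre of the mouth of the rack's empty hole, 45 mm above the table: where the parked pin's origin comes to rest, its flange flat on the rack, shank and foot in the hole.
Not all that is in view belongs to the job. Leave any green or pink look-alike of the pin_mid alone.

How it is judged:
By the outcome, as a careful person would: the job done as asked, in the order asked, and still so for the second after the job is handed in, with the robot touching nothing.
It also fails if it takes over 72 s, if anything falls off the work surface, if the arm or the gripper's body presses on something with over 40 N, if the wrist force passes 120 N, or if a joint passes its speed limit or range.

ROBOT

A 7-joint arm with a two-finger parallel gripper is mounted at the origin on the work surface. World frame = base frame: x ahead of the robot, y to its left, z up, the work surface at z = 0. Lengths are in m, angles in degrees, forces in N, time in s.
With the tool pointing down it reaches from about 0.425 to 0.95 m from the base axis. Payload 16.7 kg.
Tool frame: the origin (TCP) lies on the centre line of the jaws, within the pads' length; the fingertips stand 11 mm ahead of it and the grasp point (between the pads) lies 8 mm behind it; z points along the fingers, y is the line along which they close (so a half turn about z gives the same grasp; the last joint's range is limited). The gripper opens to 94 mm and grips with 3 to 60 N. Pads are 16 mm wide; open, the fingers measure 119 mm over their backs; the gripper's body (75 mm by 177 mm) begins 78 mm behind the grasp point.
Start: joints at [64.2, 24.414, 4.234, 92.017, -1.954, 63.644, -3.845], TCP at [0.2, -0.645, 0.216] pointing down, gripper open.
Joint ranges: [-163.25, 163.25], [-28.42, 122.38], [-70.27, 78.77], [12.13, 141.07], [-58.53, 238.53], [9.26, 117.41], [-156.51, 156.51]. Speed limits (degrees/s): [108.29, 108.29, 136.94, 136.94, 172.46, 172.46, 172.46].

INTERFACE

Orientations are given as [roll, pitch, yaw] about the fixed x, y, z axes, in that order (R = Rz(yaw) Ry(pitch) Rx(roll)).
In Python, from station import arm gives the robot as it stands.
- The arm moves only by the tool send_rows, never from a script. Its argument "deltas" is a list of rows, each a list of 7 numbers: the shift along the tool's x, y, z in m, then the turn, a rotation vector about the tool's x, y, z in degrees, then the closure in counts, from 0 (fully open) to 255 (shut). In form: [[dx, dy, dz, wx, wy, wz, fingers], ...]. A call has 1 to 8 rows; each row is the pose to reach, as a shift and turn from the pose commanded when the call began, along the tool's axes at that moment; what a row does not reach only later rows make up. A row lasts 1/12 s, in which the tool goes at most 41.7 mm and 7.16 degrees, less where a joint would pass 70% of its speed; a pose out of reach is approached as far as the arm can. A call with a gripper value outside its range is refused whole. The fingers move at their own pace and stop on an object; "grip_force" is the grip in N (left out, the last holds). Time passes only in rows, so rows that repeat a pose let the fingers close. It gives the time, the measured TCP pose, the force, the opening and the grip force at its end, in the units of the state.
- arm.sense(): the state, without advancing time (a new reading comes with each control period).
- arm.snapshot(name): name is "scene" or "top" or "wrist"; returns (picture, depth): 480x640x3 uint8, red, green, blue; 480x640 float32, m along the optical axis (not along the pixel's ray), 0 where there is no reading.
- arm.camera_info(name): a dict with "intrinsics" (3x3 intrinsics, pixels), "k1" (the pictures are not rectified: a ray, as slopes to the right and down, at radius r is drawn at 1 + k1 r^2 times it, then the intrinsics apply), "eye" and "orientation" of the camera in the world. Camera axes: x right, y down, z forward; pixel columns grow to the right and rows downward; lengths in m; the calibration is good to about 2 mm. A picture is of the moment at which its call begins: read the wrist's pose just before it. camera_info takes no time and is no camera call; for the wrist camera it gives the pose at the moment of the call.
- arm.job_done(): hands the job in; it is judged then, once.
The state is a dict: "time": time; "joint_pos": joint angles; "qd": joint speeds; "effort": joint torques, N m; "ee_pos": TCP position; "orientation": TCP orientation; "ft_force": force on the tool from outside, world axes, zero at the start; "moment": the same for the moment, N m; "grip_width": finger opening in m; "finger_force": force on a finger pad.
Only numpy, scipy, OpenCV 4.12 (cv2) and the standard library are available. Lean on these libraries where they do the work, as an engineer would, in place of code of your own. Each camera call takes 0.05 s, during which the arm holds its last target. There are 200 camera calls.

## Working session

There is one attempt and no reset: what is moved stays moved. The work goes in short steps, Python scripts to look and compute and a tool call to move; the robot and the scene stay as the last step left them, time stands still between calls to the robot, and variables do not carry over. Pictures are saved under pics/ and viewed, at most 10 in all, crops included, and the job is handed in when it is done.

Besides the shell and the picture viewer there is one more tool, called after "Request:" as name(argument=value, ...) on one line, values as JSON. send_rows: Moves the arm, as the interface text tells. Its arguments: {"type":"object","properties":{"deltas":{"type":"array"},"grip_force":{"type":"number"}},"required":["deltas"]}

```bash
ls; mkdir -p pics; cat > h.py <<'E'
import numpy as np, cv2
from station import arm
from scipy.spatial.transform import Rotation as R
def cam(n):
    c=arm.camera_info(n); o=np.array(c["orientation"])
    Rm=o if o.shape==(3,3) else R.from_euler('xyz',o,degrees=True).as_matrix()
    return np.array(c["intrinsics"]),c["k1"],np.array(c["eye"]),Rm
def rays(n,uv,ci=None):
    K,k1,e,Rm=ci or cam(n)
    d=cv2.undistortPoints(np.array(uv,float).reshape(-1,1,2),K,np.array([k1,0,0,0.]))[:,0]
    return e,np.c_[d,np.ones(len(d))]@Rm.T
def onplane(n,uv,z,ci=None):
    e,r=rays(n,uv,ci); return e+r*((z-e[2])/r[:,2])[:,None]
def cloud(n,depth,ci=None):
    v,u=np.mgrid[0:480,0:640]; e,r=rays(n,np.c_[u.ravel(),v.ravel()],ci)
    return (e+r*depth.reshape(-1,1)).reshape(480,640,3)
def snap(n,f=None):
    ci=cam(n); p,d=arm.snapshot(n)
    if f: cv2.imwrite('pics/'+f,p[:,:,::-1])
    return p,d,ci
E
python3 - <<'E'
from h import *
print(arm.sense())
for n in("scene","top","wrist"):
    print(n,arm.camera_info(n))
p,d,c=snap("top","top0.png"); np.save("top0.npy",d)
p,d,c=snap("scene","scene0.png")
E
```

```text
pics
{'time': 0.0, 'joint_pos': array([64.20174897, 24.44824933,  4.2323927 , 92.05085299, -1.95492388,
       63.64465398, -3.84457652]), 'qd': array([ 0.06678944,  0.01616493,  0.03058503,  0.00350605,  0.01554928,
        0.09660575, -0.01015835]), 'effort': array([-2.57373049e-04, -9.35824871e+01,  3.66713896e+00, -4.54207528e+01,
       -4.86877270e-02,  1.98123290e-02,  1.40065313e-04]), 'ee_pos': array([ 0.19981181, -0.64431006,  0.21580317]), 'orientation': array([-1.79928580e+02,  4.57147049e-03,  1.72292596e+01]), 'ft_force': array([ 0.80874108, -0.05336188, -0.16403889]), 'moment': array([-0.01975355,  0.01393141,  0.0368992 ]), 'finger_force': 0.0, 'grip_width': 0.09427260496552804}
scene {'intrinsics': array([[540.5945432 ,   0.        , 314.58083588],
       [  0.        , 540.5945432 , 233.44409427],
       [  0.        ,   0.        ,   1.        ]]), 'k1': 0.029443647936602636, 'eye': array([ 1.11173537, -0.1613062 ,  0.58136009]), 'orientation': array([-129.65492808,    1.22881777,   76.98917099])}
top {'intrinsics': array([[533.6851809 ,   0.        , 319.66562463],
       [  0.        , 533.6851809 , 241.74384029],
       [  0.        ,   0.        ,   1.        ]]), 'k1': -0.14426920320993658, 'eye': array([ 0.3467722 , -0.002016  ,  1.09022911]), 'orientation': array([-1.72019540e+02,  6.55252591e-02, -8.93252132e+01])}
wrist {'intrinsics': array([[376.43222956,   0.        , 320.40224525],
       [  0.        , 376.43222956, 244.7288591 ],
       [  0.        ,   0.        ,   1.        ]]), 'k1': -0.07660050293085129, 'eye': array([ 0.27207197, -0.6226996 ,  0.38312575]), 'orientation': array([ 1.64845655e+02,  3.90247067e-02, -7.27788015e+01])}
```

View pics/top0.png

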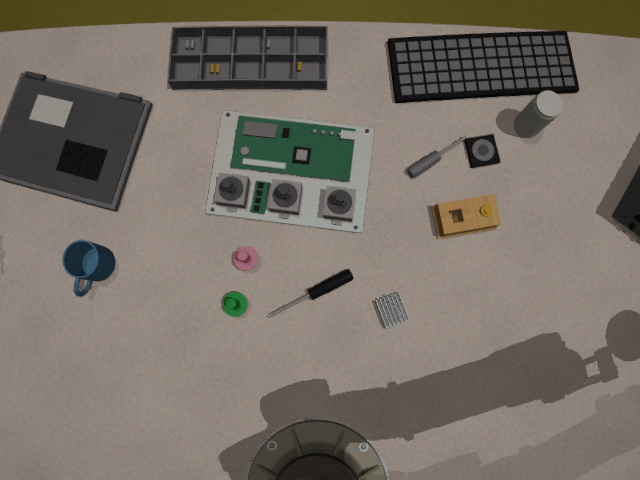

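View pics/scene0.png

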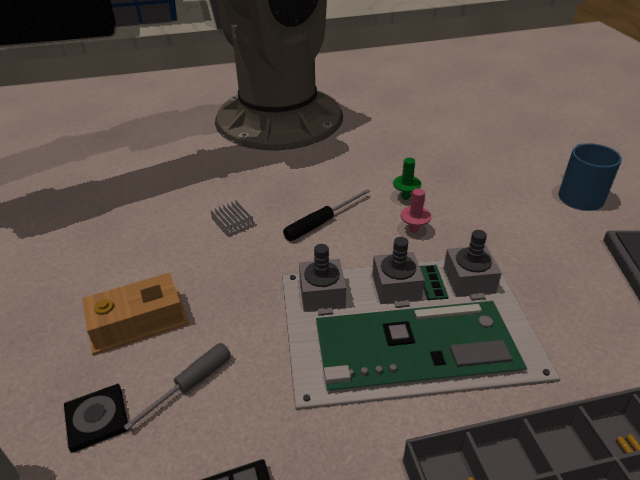

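Top view: the steel pins sit at about (231,188), (285,196) and (339,203). The look-alikes are the pink one (245,259) and the green one (235,303), which I leave alone. The rack is at (467,215), with its hole at (456,215) and brass stud at (486,211).

```bash
python3 - <<'E'
from h import *
d=np.load("top0.npy"); ci=cam("top"); P=cloud("top",d,ci)
for n,(u,v) in dict(L=(231,188),M=(285,196),R=(339,203)).items():
    sub=P[v-35:v+35,u-32:u+32].reshape(-1,3)
    for lo,hi in((.085,.11),(.049,.058),(.04,.0485)):
        s=sub[(sub[:,2]>lo)&(sub[:,2]<hi)]
        if len(s): print(n,lo,len(s),s.mean(0).round(4),((s.max(0)+s.min(0))/2).round(4),(np.ptp(s,axis=0)).round(3))
sub=P[185:245,425:510]; m=(sub[:,:,2]>.035)&(sub[:,:,2]<.06)
s=sub[m]; print(len(s),s.mean(0)); 
r=cv2.minAreaRect((s[:,:2]*1000).astype(np.float32)); print(r, cv2.boxPoints(r))
print(onplane("top",[(456,215),(486,211)],.045,ci))
print(np.median(P[300:330,300:330,2][d[300:330,300:330]>0]))
im=cv2.imread("pics/top0.png")
a=cv2.resize(im[160:240,190:370],None,fx=4,fy=4,interpolation=cv2.INTER_CUBIC)
b=cv2.resize(im[185:245,420:510],None,fx=4,fy=4,interpolation=cv2.INTER_CUBIC)
o=np.zeros((570,730,3),np.uint8);o[:320,:720]=a;o[325:565,:360]=b
cv2.imwrite("pics/crop.png",o)
E
```

```text
L 0.085 103 [0.5975 0.1798 0.0956] [0.5981 0.1801 0.0932] [0.02  0.02  0.016]
L 0.049 316 [0.5963 0.1781 0.0513] [0.5986 0.1793 0.0534] [0.06  0.065 0.009]
L 0.04 360 [0.5976 0.1801 0.0462] [0.5995 0.1808 0.0443] [0.064 0.067 0.008]
M 0.085 97 [0.5866 0.0721 0.0963] [0.5873 0.0723 0.0941] [0.019 0.019 0.018]
M 0.049 389 [0.5846 0.0727 0.0514] [0.5872 0.0714 0.0534] [0.064 0.063 0.009]
M 0.04 344 [0.5855 0.0705 0.0463] [0.587  0.0726 0.0444] [0.066 0.066 0.008]
R 0.085 96 [ 0.5738 -0.0365  0.0963] [ 0.5745 -0.037   0.0941] [0.02  0.019 0.018]
R 0.049 390 [ 0.5717 -0.0368  0.0512] [ 0.5742 -0.0368  0.0526] [0.063 0.064 0.007]
R 0.04 343 [ 0.572  -0.0357  0.0464] [ 0.5739 -0.0369  0.0443] [0.065 0.064 0.008]
1705 [ 0.55427007 -0.30083839  0.04412738]
((553.9742431640625, -300.23626708984375), (65.240478515625, 122.84628295898438), 10.968401908874512) [[ 510.26306 -246.14175]
 [ 533.6367  -366.74393]
 [ 597.6854  -354.33078]
 [ 574.31177 -233.7286 ]]
[[ 0.5507785  -0.27264167  0.045     ]
 [ 0.56000611 -0.33491076  0.045     ]]
-0.0005143885283738214
```

View pics/crop.png

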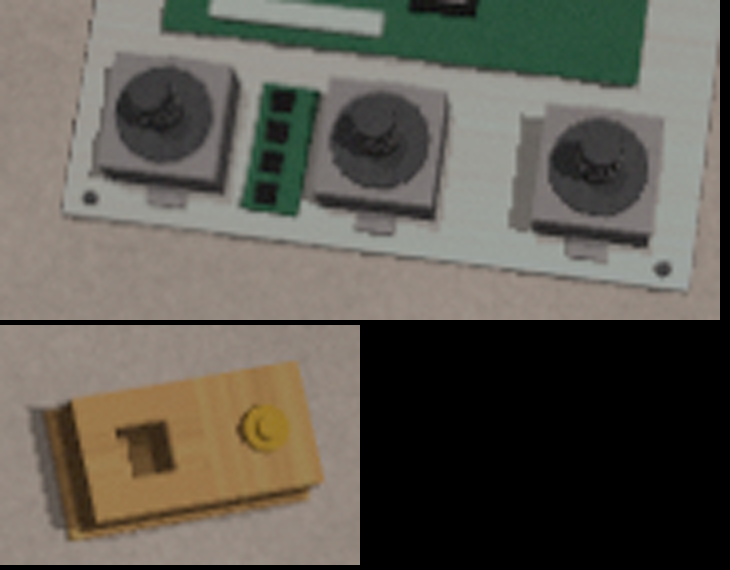

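The crop confirms three steel pins seated in grey bush blocks. The rack hole is at crop (148,448) and the stud at (266,428). The row yaw is about -6.2°. I start with the right pin, which is the nearest.

```bash
cat >> h.py <<'E'
def to(pos,yaw):
    s=arm.sense(); o=s["orientation"]; Rm=R.from_euler('xyz',o,degrees=True)
    T=R.from_euler('xyz',[180,0,yaw],degrees=True)
    print("t",round(s["time"],2),"pos",s["ee_pos"].round(4),"rpy",o.round(2),"f",s["ft_force"].round(2),"w",round(s["grip_width"],4),"q",s["joint_pos"].round(0))
    print("delta",Rm.inv().apply(np.array(pos)-s["ee_pos"]).round(4),(Rm.inv()*T).as_rotvec(degrees=True).round(2))
E
python3 -c "
from h import *
to([.573,-.037,.2],-6.2)"
```

```text
t 0.1 pos [ 0.1998 -0.6443  0.2159] rpy [-1.7993e+02  1.0000e-02  1.7230e+01] f [ 0.13 -0.87  0.06] w 0.0937 q [64. 24.  4. 92. -2. 64. -4.]
delta [ 0.5363 -0.4695  0.0164] [-7.000e-02  2.000e-02  2.343e+01]
```

Request:
send_rows(deltas=[[0.015,-0.013,0,0,0,2,0],[0.045,-0.039,0,0,0,5,0],[0.075,-0.066,0,0,0,8,0],[0.105,-0.092,0,0,0,11,0],[0.135,-0.118,0,0,0,14,0],[0.165,-0.144,0,0,0,17,0],[0.195,-0.171,0,0,0,20,0],[0.225,-0.197,0,0,0,23.4,0]])

```text
time: 0.77
ee_pos: [0.357, -0.3879, 0.2164]
orientation: [-180.0, 0.0, -6.3]
ft_force: [1.5, 0.1, 0.6]
grip_width: 0.0939
finger_force: 0.0
```

```bash
python3 -c "
from h import *
to([.573,-.037,.2],-6.2)"
```

```text
t 0.77 pos [ 0.357  -0.3879  0.2164] rpy [-1.7999e+02  1.0000e-02 -6.3100e+00] f [1.51 0.1  0.6 ] w 0.0939 q [ 40.  11.   0. 111.  -0.  58. -56.]
delta [ 0.1762 -0.3725  0.0164] [-0.01  0.01 -0.11]
```

Request:
send_rows(deltas=[[0.016,-0.034,0,0,0,0,0],[0.033,-0.07,0,0,0,0,0],[0.05,-0.106,0,0,0,0,0],[0.067,-0.142,0,0,0,0,0],[0.084,-0.178,0,0,0,0,0],[0.101,-0.214,0,0,0,0,0],[0.118,-0.25,0,0,0,0,0],[0.133,-0.281,0,0,0,0,0]])

```text
time: 1.43
ee_pos: [0.5197, -0.1221, 0.2165]
orientation: [-180.0, -0.0, -6.1]
ft_force: [-0.2, -0.6, 0.4]
grip_width: 0.094
finger_force: 0.0
```

Request:
send_rows(deltas=[[0.014,-0.03,0.002,0,0,0,0],[0.028,-0.06,0.008,0,0,0,0],[0.039,-0.082,0.014,0,0,0,0],[0.0425,-0.091,0.016,0,0,0,0],[0.0425,-0.091,0.016,0,0,0,0]])

```text
time: 1.85
ee_pos: [0.5712, -0.0364, 0.1995]
orientation: [-180.0, 0.1, -6.0]
ft_force: [-0.3, 0.1, -0.5]
grip_width: 0.094
finger_force: 0.0
```

```bash
python3 -c "
from h import *
to([.574,-.037,.073],-6.2)
p,d,c=snap('wrist','w1.png');P=cloud('wrist',d,c)
print(c)
for lo,hi in((.088,.11),(.05,.058)):
  for nm,c0 in dict(R=(.574,-.037),M=(.5865,.0722)).items():
    m=(P[...,2]>lo)&(P[...,2]<hi)&(np.hypot(P[...,0]-c0[0],P[...,1]-c0[1])<.035)&(d>0); s=P[m]
    if len(s): print(nm,lo,len(s),s.mean(0).round(4),((s.max(0)+s.min(0))/2).round(4),np.ptp(s,axis=0).round(3))
"
```

```text
t 1.85 pos [ 0.5712 -0.0364  0.1995] rpy [-1.7995e+02  8.0000e-02 -5.9700e+00] f [-0.34  0.05 -0.51] w 0.094 q [  10.   17.  -15.  106.    5.   58. -103.]
delta [0.003  0.0004 0.1265] [-0.05  0.08  0.23]
(array([[376.43222956,   0.        , 320.40224525],
       [  0.        , 376.43222956, 244.7288591 ],
       [  0.        ,   0.        ,   1.        ]]), -0.07660050293085129, array([ 0.64659938, -0.04505202,  0.36677113]), array([[-1.04252633e-01, -9.59678732e-01, -2.61051949e-01],
       [-9.94550847e-01,  1.00607822e-01,  2.73254327e-02],
       [ 4.02314550e-05,  2.62478185e-01, -9.64937926e-01]]))
R 0.088 586 [ 0.5749 -0.039   0.0966] [ 0.5741 -0.0388  0.0937] [0.019 0.02  0.011]
M 0.088 616 [0.5873 0.069  0.0961] [0.5865 0.0701 0.0936] [0.02  0.02  0.011]
R 0.05 1643 [ 0.578  -0.0394  0.0513] [ 0.5739 -0.0389  0.0539] [0.049 0.049 0.008]
M 0.05 1530 [0.5889 0.0657 0.0513] [0.5865 0.0704 0.054 ] [0.049 0.049 0.008]
```

View pics/w1.png

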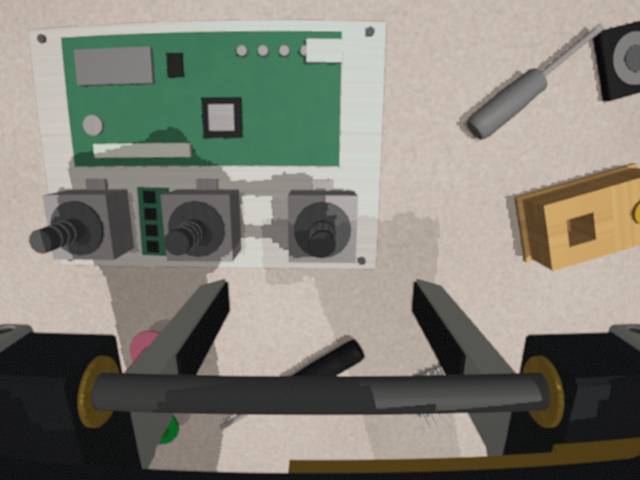

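The wrist view shows the right pin at (322,235), the mid at (185,238) and the left at (50,238). The rack hole is at (582,229). The two cameras agree to about 2 mm, so I go down over the right pin.

Request:
send_rows(deltas=[[0.001,0.001,0.01,0,0,0,60],[0.002,0.0015,0.035,0,0,0,100],[0.003,0.0015,0.06,0,0,0,100],[0.003,0.0015,0.085,0,0,0,100],[0.003,0.0015,0.107,0,0,0,100],[0.003,0.0015,0.12,0,0,0,100],[0.003,0.0015,0.127,0,0,0,100],[0.003,0.0015,0.127,0,0,0,100]], grip_force=4)

```text
time: 2.57
ee_pos: [0.5725, -0.0421, 0.072]
orientation: [180.0, 0.1, -6.3]
ft_force: [-0.0, 0.2, 0.2]
grip_width: 0.0568
finger_force: 0.0
```

Request:
send_rows(deltas=[[0,0,0,0,0,0,140],[0,0,0,0,0,0,160],[0,0,0,0,0,0,180],[0,0,0,0,0,0,200],[0,0,0,0,0,0,220],[0,0,0,0,0,0,220]])

```text
time: 3.07
ee_pos: [0.5742, -0.0402, 0.074]
orientation: [-180.0, -0.1, -6.2]
ft_force: [-0.4, 7.0, 5.4]
grip_width: 0.0219
finger_force: 4.0
```

```bash
python3 -c "
from h import *
to([.574,-.038,.073],-6.2); print(arm.sense()['finger_force'])
"
```

```text
t 3.07 pos [ 0.5742 -0.0402  0.074 ] rpy [-1.7996e+02 -6.0000e-02 -6.1600e+00] f [-0.39  7.    5.42] w 0.0219 q [   9.   25.  -14.  111.    8.   44. -106.]
delta [-0.0004 -0.0022  0.001 ] [-0.04 -0.06  0.04]
4.005960524082184
```

Request:
send_rows(deltas=[[0,-0.001,-0.0005,0,0,0,220],[0,-0.0015,-0.0005,0,0,0,220],[0,-0.0015,-0.0005,0,0,0,220]])

```text
time: 3.32
ee_pos: [0.574, -0.0389, 0.0741]
orientation: [-180.0, -0.0, -6.2]
ft_force: [0.0, 3.0, 1.0]
grip_width: 0.0197
finger_force: 4.0
```

Request:
send_rows(deltas=[[0,0,0,0,0,0,220],[0,0,0,0,0,0,220]])

```text
time: 3.48
ee_pos: [0.5741, -0.0389, 0.0741]
orientation: [-180.0, -0.0, -6.2]
ft_force: [-0.4, 3.1, 1.7]
grip_width: 0.02
finger_force: 4.0
```

Request:
send_rows(deltas=[[0,-0.0005,-0.0003,0,0,0,220],[0,-0.001,-0.0003,0,0,0,220],[0,-0.001,-0.0003,0,0,0,220]])

```text
time: 3.73
ee_pos: [0.5739, -0.0385, 0.0742]
orientation: [180.0, 0.0, -6.2]
ft_force: [-0.7, 0.4, -1.2]
grip_width: 0.0199
finger_force: 4.0
```

Request:
send_rows(deltas=[[0,-0.0005,0,0,0,0,220],[0,-0.001,0,0,0,0,220],[0,-0.001,0,0,0,0,220]])

```text
time: 3.98
ee_pos: [0.5741, -0.0373, 0.0743]
orientation: [180.0, 0.0, -6.2]
ft_force: [-0.2, -0.1, -1.5]
grip_width: 0.0205
finger_force: 4.0
```

Request:
send_rows(deltas=[[0,-0.0005,0,0,0,0,220],[0,-0.001,0,0,0,0,220],[0,-0.001,0,0,0,0,220]])

```text
time: 4.23
ee_pos: [0.5742, -0.0367, 0.0743]
orientation: [180.0, 0.0, -6.2]
ft_force: [-1.1, -4.8, 0.2]
grip_width: 0.0198
finger_force: 4.0
```

The right pin moves only about 1.5 mm in total between hard stops, so it is sound. I centre it, release, and go on to the middle pin.

Request:
send_rows(deltas=[[0,0.001,0,0,0,0,220],[0,0.0012,0,0,0,0,160],[0,0.0012,0,0,0,0,120],[0,0.0012,0,0,0,0,110],[0,0.0012,-0.01,0,0,0,110],[0,0.0012,-0.035,0,0,0,110],[0,0.0012,-0.055,0,0,0,110],[0,0.0012,-0.065,0,0,0,110]])

```text
time: 4.9
ee_pos: [0.5752, -0.0372, 0.1423]
orientation: [-180.0, -0.2, -6.2]
ft_force: [-1.2, 0.4, 1.0]
grip_width: 0.0531
finger_force: 0.0
```

Request:
send_rows(deltas=[[0,-0.01,0,0,0,0,110],[0,-0.035,0,0,0,0,110],[0,-0.065,0,0,0,0,110],[0,-0.092,0,0,0,0,110],[0,-0.106,0,0,0,0,110],[0,-0.11,0,0,0,0,110],[0,-0.11,0,0,0,0,110]])

```text
time: 5.48
ee_pos: [0.5856, 0.073, 0.1387]
orientation: [180.0, 0.0, -6.1]
ft_force: [0.4, 0.1, -0.0]
grip_width: 0.0533
finger_force: 0.0
```

```bash
python3 -c "
from h import *
to([.586,.0715,.073],-6.2); print(arm.sense()['finger_force'])
p,d,c=snap('wrist');P=cloud('wrist',d,c)
for lo,hi in((.088,.11),(.05,.058)):
  for nm,c0 in dict(R=(.574,-.037),M=(.5865,.0722),L=(.598,.18)).items():
    m=(P[...,2]>lo)&(P[...,2]<hi)&(np.hypot(P[...,0]-c0[0],P[...,1]-c0[1])<.035)&(d>0); s=P[m]
    if len(s): print(nm,lo,len(s),s.mean(0).round(4),((s.max(0)+s.min(0))/2).round(4),np.ptp(s,axis=0).round(3))
"
```

```text
t 5.48 pos [0.5856 0.073  0.1387] rpy [ 1.80e+02  5.00e-02 -6.06e+00] f [ 0.39  0.13 -0.03] w 0.0533 q [  -0.   22.  -16.  106.    8.   52. -116.]
delta [0.0006 0.0014 0.0657] [0.   0.05 0.14]
0.0
R 0.088 989 [ 0.5749 -0.0362  0.096 ] [ 0.5737 -0.0372  0.0934] [0.02  0.02  0.011]
M 0.088 929 [0.5877 0.0704 0.0965] [0.5868 0.0703 0.0936] [0.02  0.02  0.011]
L 0.088 980 [0.6   0.178 0.096] [0.5992 0.1794 0.0936] [0.02  0.02  0.011]
R 0.05 2334 [ 0.577  -0.034   0.0514] [ 0.5732 -0.0379  0.054 ] [0.05  0.05  0.008]
M 0.05 2339 [0.5919 0.07   0.0513] [0.5876 0.0703 0.0539] [0.047 0.049 0.008]
L 0.05 2290 [0.6015 0.175  0.0513] [0.5987 0.1794 0.054 ] [0.049 0.049 0.008]
```

Request:
send_rows(deltas=[[0.001,0.001,0.01,0,0,0,110],[0.001,0.0018,0.03,0,0,0,110],[0.001,0.0018,0.048,0,0,0,110],[0.001,0.0018,0.06,0,0,0,110],[0.001,0.0018,0.065,0,0,0,110],[0.001,0.0018,0.065,0,0,0,110]])

```text
time: 6.03
ee_pos: [0.586, 0.0691, 0.0729]
orientation: [180.0, 0.1, -6.2]
ft_force: [0.2, -0.2, 0.2]
grip_width: 0.0534
finger_force: 0.0
```

Request:
send_rows(deltas=[[0,0,0,0,0,0,150],[0,0,0,0,0,0,170],[0,0,0,0,0,0,190],[0,0,0,0,0,0,210],[0,0,0,0,0,0,220]])

```text
time: 6.45
ee_pos: [0.587, 0.0701, 0.0749]
orientation: [-180.0, -0.0, -6.2]
ft_force: [0.6, -0.7, 0.5]
grip_width: 0.0235
finger_force: 0.0
```

Request:
send_rows(deltas=[[0,0,0,0,0,0,220],[0,0,0,0,0,0,220]])

```text
time: 6.62
ee_pos: [0.587, 0.0702, 0.0747]
orientation: [-180.0, -0.0, -6.2]
ft_force: [-1.3, -0.7, 5.0]
grip_width: 0.0199
finger_force: 4.0
```

Request:
send_rows(deltas=[[0,-0.0005,0,0,0,0,220],[0,-0.001,0,0,0,0,220],[0,-0.001,0,0,0,0,220]])

```text
time: 6.87
ee_pos: [0.5871, 0.0705, 0.0746]
orientation: [180.0, -0.0, -6.2]
ft_force: [-1.2, -3.6, 5.4]
grip_width: 0.0199
finger_force: 4.0
```

Request:
send_rows(deltas=[[0,0.0005,-0.0007,0,0,0,220],[0,0.0005,-0.0007,0,0,0,220],[0,0.0005,-0.0007,0,0,0,220]])

```text
time: 7.12
ee_pos: [0.5867, 0.0706, 0.0749]
orientation: [-180.0, 0.0, -6.2]
ft_force: [0.2, -0.2, -1.2]
grip_width: 0.0199
finger_force: 4.0
```

Request:
send_rows(deltas=[[0,-0.0005,0,0,0,0,220],[0,-0.001,0,0,0,0,220],[0,-0.001,0,0,0,0,220]])

```text
time: 7.37
ee_pos: [0.5869, 0.0718, 0.0749]
orientation: [-180.0, 0.0, -6.2]
ft_force: [-0.3, 0.6, -1.0]
grip_width: 0.02
finger_force: 4.0
```

Free so far, so I keep going left.

Request:
send_rows(deltas=[[0,-0.0005,0,0,0,0,220],[0,-0.001,0,0,0,0,220],[0,-0.001,0,0,0,0,220]])

```text
time: 7.62
ee_pos: [0.587, 0.0727, 0.075]
orientation: [-180.0, -0.0, -6.2]
ft_force: [-1.0, -0.6, -1.0]
grip_width: 0.0199
finger_force: 4.0
```

Request:
send_rows(deltas=[[0,-0.0005,0,0,0,0,220],[0,-0.0007,0,0,0,0,220],[0,-0.0007,0,0,0,0,220]])

```text
time: 7.87
ee_pos: [0.5871, 0.0733, 0.075]
orientation: [-180.0, -0.0, -6.2]
ft_force: [-0.1, 0.8, -1.0]
grip_width: 0.0199
finger_force: 4.0
```

Request:
send_rows(deltas=[[0,-0.0005,0,0,0,0,220],[0,-0.001,0,0,0,0,220],[0,-0.001,0,0,0,0,220]])

```text
time: 8.12
ee_pos: [0.5872, 0.0744, 0.075]
orientation: [-180.0, -0.0, -6.2]
ft_force: [-0.9, -0.5, -1.0]
grip_width: 0.0199
finger_force: 4.0
```

Request:
send_rows(deltas=[[0,-0.0005,0,0,0,0,220],[0,-0.0007,0,0,0,0,220],[0,-0.0007,0,0,0,0,220]])

```text
time: 8.37
ee_pos: [0.5873, 0.075, 0.075]
orientation: [-180.0, 0.0, -6.2]
ft_force: [-0.9, -0.4, -1.0]
grip_width: 0.0201
finger_force: 4.0
```

Request:
send_rows(deltas=[[0,-0.0003,0,0,0,0,220],[0,-0.0005,0,0,0,0,220],[0,-0.0005,0,0,0,0,220]])

```text
time: 8.62
ee_pos: [0.5873, 0.0755, 0.075]
orientation: [-180.0, -0.0, -6.2]
ft_force: [0.5, -0.0, -1.1]
grip_width: 0.02
finger_force: 4.0
```

Request:
send_rows(deltas=[[0,-0.0003,0,0,0,0,220],[0,-0.0005,0,0,0,0,220],[0,-0.0005,0,0,0,0,220]])

```text
time: 8.87
ee_pos: [0.5874, 0.076, 0.075]
orientation: [-180.0, 0.0, -6.2]
ft_force: [0.9, 0.9, -0.9]
grip_width: 0.0198
finger_force: 4.0
```

Request:
send_rows(deltas=[[0,-0.0003,0,0,0,0,220],[0,-0.0005,0,0,0,0,220],[0,-0.0005,0,0,0,0,220]])

```text
time: 9.12
ee_pos: [0.5874, 0.0764, 0.075]
orientation: [180.0, 0.0, -6.2]
ft_force: [-0.2, -0.7, -0.8]
grip_width: 0.0197
finger_force: 4.0
```

Request:
send_rows(deltas=[[0,-0.0003,0,0,0,0,220],[0,-0.0005,0,0,0,0,220],[0,-0.0005,0,0,0,0,220]])

```text
time: 9.37
ee_pos: [0.5875, 0.0767, 0.075]
orientation: [180.0, 0.0, -6.2]
ft_force: [-0.4, -2.5, 0.1]
grip_width: 0.02
finger_force: 4.0
```

The left stop is at y≈0.0766, about 5 mm from centre with no force on the way, so the middle pin looks loose. Now I rock it right.

Request:
send_rows(deltas=[[0,0.001,0,0,0,0,220],[0,0.002,0,0,0,0,220],[0,0.003,0,0,0,0,220],[0,0.004,0,0,0,0,220],[0,0.005,0,0,0,0,220],[0,0.006,0,0,0,0,220],[0,0.0065,0,0,0,0,220],[0,0.007,0,0,0,0,220]])

```text
time: 10.03
ee_pos: [0.5868, 0.0699, 0.075]
orientation: [-180.0, -0.0, -6.2]
ft_force: [0.3, -0.3, -1.5]
grip_width: 0.0203
finger_force: 4.0
```

Request:
send_rows(deltas=[[0,0.0005,0,0,0,0,220],[0,0.001,0,0,0,0,220],[0,0.001,0,0,0,0,220]])

```text
time: 10.28
ee_pos: [0.5866, 0.0689, 0.075]
orientation: [-180.0, 0.0, -6.2]
ft_force: [-0.6, -0.9, -1.7]
grip_width: 0.0197
finger_force: 4.0
```

Request:
send_rows(deltas=[[0,0.0004,0,0,0,0,220],[0,0.0007,0,0,0,0,220],[0,0.0007,0,0,0,0,220]])

```text
time: 10.53
ee_pos: [0.5866, 0.0682, 0.075]
orientation: [-180.0, -0.0, -6.2]
ft_force: [1.1, 0.6, 0.0]
grip_width: 0.0199
finger_force: 4.0
```

Request:
send_rows(deltas=[[0,0.0004,0,0,0,0,220],[0,0.0007,0,0,0,0,220],[0,0.0007,0,0,0,0,220]])

```text
time: 10.78
ee_pos: [0.5865, 0.0675, 0.0751]
orientation: [-180.0, -0.0, -6.2]
ft_force: [-0.2, -0.2, -1.4]
grip_width: 0.0199
finger_force: 4.0
```

Request:
send_rows(deltas=[[0,0.0003,0,0,0,0,220],[0,0.0005,0,0,0,0,220],[0,0.0005,0,0,0,0,220]])

```text
time: 11.03
ee_pos: [0.5864, 0.067, 0.075]
orientation: [-180.0, -0.0, -6.2]
ft_force: [0.1, 0.2, -0.8]
grip_width: 0.02
finger_force: 4.0
```

Request:
send_rows(deltas=[[0,0.0003,0,0,0,0,220],[0,0.0005,0,0,0,0,220],[0,0.0005,0,0,0,0,220]])

```text
time: 11.28
ee_pos: [0.5864, 0.0665, 0.075]
orientation: [180.0, 0.0, -6.2]
ft_force: [-0.5, -0.3, -1.5]
grip_width: 0.0198
finger_force: 4.0
```

Request:
send_rows(deltas=[[0,0.0003,0,0,0,0,220],[0,0.0004,0,0,0,0,220],[0,0.0004,0,0,0,0,220]])

```text
time: 11.53
ee_pos: [0.5863, 0.0662, 0.075]
orientation: [-180.0, 0.0, -6.2]
ft_force: [0.0, 0.6, -1.3]
grip_width: 0.0195
finger_force: 4.0
```

Request:
send_rows(deltas=[[0,0.0003,0,0,0,0,220],[0,0.0005,0,0,0,0,220],[0,0.0005,0,0,0,0,220]])

```text
time: 11.78
ee_pos: [0.5863, 0.0659, 0.075]
orientation: [-180.0, -0.0, -6.2]
ft_force: [0.6, 1.0, -1.0]
grip_width: 0.02
finger_force: 4.0
```

Request:
send_rows(deltas=[[0,0.0003,0,0,0,0,220],[0,0.0005,0,0,0,0,220],[0,0.0005,0,0,0,0,220]])

```text
time: 12.03
ee_pos: [0.5863, 0.0654, 0.0751]
orientation: [-180.0, -0.0, -6.2]
ft_force: [-0.5, 2.9, -0.0]
grip_width: 0.0198
finger_force: 4.0
```

Request:
send_rows(deltas=[[0,-0.001,0,0,0,0,220],[0,-0.002,0,0,0,0,220],[0,-0.003,0,0,0,0,220],[0,-0.004,0,0,0,0,220],[0,-0.005,0,0,0,0,220],[0,-0.0058,0,0,0,0,220],[0,-0.0058,0,0,0,0,220],[0,-0.0058,0,0,0,0,220]])

```text
time: 12.7
ee_pos: [0.5868, 0.071, 0.075]
orientation: [180.0, 0.0, -6.2]
ft_force: [0.2, 0.6, -1.3]
grip_width: 0.0198
finger_force: 4.0
```

Request:
send_rows(deltas=[[0,0,0,0,0,0,210],[0,0,0,0,0,0,195],[0,0,0,0,0,0,180],[0,0,0,0,0,0,175],[0,0,0,0,0,0,175]])

```text
time: 13.12
ee_pos: [0.5869, 0.071, 0.0751]
orientation: [-180.0, -0.0, -6.2]
ft_force: [0.2, 0.5, 0.2]
grip_width: 0.0296
finger_force: 0.0
```

Request:
send_rows(deltas=[[0,0,0,0,0,0,195],[0,0,0,0,0,0,215],[0,0,0,0,0,0,230],[0,0,0,0,0,0,230],[0,0,0,0,0,0,230],[0,0,0,0,0,0,230]], grip_force=15)

```text
time: 13.62
ee_pos: [0.5869, 0.0709, 0.0751]
orientation: [-180.0, -0.0, -6.2]
ft_force: [0.3, -0.7, -0.2]
grip_width: 0.0192
finger_force: 15.0
```

Free both ways, so the middle pin is the loose one. I lift it gently first and check the force.

Request:
send_rows(deltas=[[0,0,-0.001,0,0,0,230],[0,0,-0.002,0,0,0,230],[0,0,-0.003,0,0,0,230],[0,0,-0.004,0,0,0,230],[0,0,-0.004,0,0,0,230]])

```text
time: 14.03
ee_pos: [0.587, 0.071, 0.0792]
orientation: [-180.0, -0.0, -6.2]
ft_force: [-0.5, -0.0, -1.8]
grip_width: 0.0195
finger_force: 15.0
```

Request:
send_rows(deltas=[[0,0,-0.004,0,0,0,230],[0,0,-0.01,0,0,0,230],[0,0,-0.017,0,0,0,230],[0,0,-0.025,0,0,0,230],[0,0,-0.035,0,0,0,230],[0,0,-0.045,0,0,0,230],[0,0,-0.055,0,0,0,230],[0,0,-0.065,0,0,0,230]])

```text
time: 14.7
ee_pos: [0.587, 0.071, 0.1454]
orientation: [-180.0, -0.0, -6.2]
ft_force: [-0.3, -0.5, 0.1]
grip_width: 0.0198
finger_force: 15.0
```

Request:
send_rows(deltas=[[0,0,-0.012,0,0,0,230],[0,0,-0.022,0,0,0,230],[0,0,-0.03,0,0,0,230],[0,0,-0.035,0,0,0,230],[0,0,-0.035,0,0,0,230]])

```text
time: 15.12
ee_pos: [0.5873, 0.0711, 0.1802]
orientation: [-180.0, -0.1, -6.2]
ft_force: [0.1, -0.3, -1.2]
grip_width: 0.0201
finger_force: 15.0
```

```bash
python3 -c "
from h import *
to([.5515,-.273,.18],8.7)
p,d,c=snap('wrist','w2.png');P=cloud('wrist',d,c)
"
```

```text
t 15.12 pos [0.5873 0.0711 0.1802] rpy [-1.7998e+02 -8.0000e-02 -6.1700e+00] f [ 0.05 -0.26 -1.24] w 0.0201 q [   0.   20.  -17.  104.    7.   57. -115.]
delta [1.400e-03 3.459e-01 1.000e-04] [-1.000e-02 -8.000e-02 -1.487e+01]
```

View pics/w2.png

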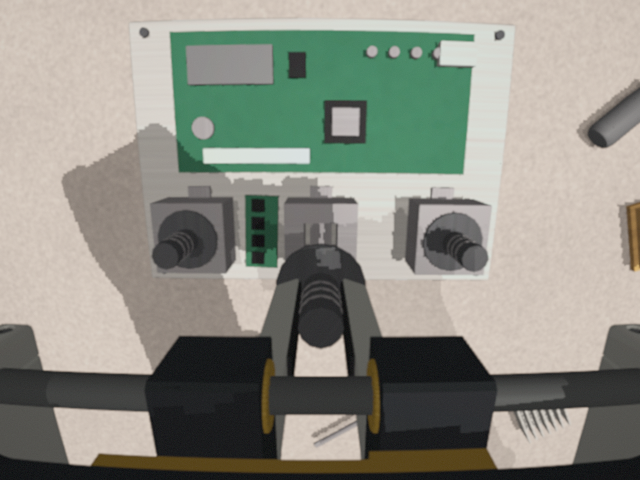

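The pin (322,310) is upright in the jaws and the middle bush is empty. I carry it toward the rack, stopping 60 mm short for a look.

Request:
send_rows(deltas=[[0,0.015,0,0,0,0,230],[0,0.045,0,0,0,0,230],[0,0.08,0,0,0,0,230],[0,0.115,0,0,0,0,230],[0,0.15,0,0,0,0,230],[0,0.185,0,0,0,0,230],[0,0.22,0,0,0,0,230],[0,0.245,0,0,0,0,230]])

```text
time: 15.83
ee_pos: [0.5593, -0.176, 0.1783]
orientation: [180.0, 0.1, -6.3]
ft_force: [0.0, -0.8, -1.3]
grip_width: 0.0195
finger_force: 15.0
```

Request:
send_rows(deltas=[[0,0.02,0,0,0,0,230],[0,0.033,0,0,0,0,230],[0,0.04,0,0,0,0,230],[0,0.04,0,0,0,0,230],[0,0.04,0,0,0,0,230]])

```text
time: 16.25
ee_pos: [0.5564, -0.2113, 0.1787]
orientation: [-180.0, 0.0, -6.1]
ft_force: [-0.4, 0.6, -1.7]
grip_width: 0.0197
finger_force: 15.0
```

```bash
cat > hole.py <<'E'
from h import *
import sys
to([.5515,-.273,.18],-6.2)
p,d,c=snap('wrist',sys.argv[1]);P=cloud('wrist',d,c)
# rack top: fill outline and find the hole as points well below top inside the rect
m=(abs(P[...,2]-.045)<.004)&(d>0)&(np.hypot(P[...,0]-.554,P[...,1]+.3)<.075)
s=P[m]; r=cv2.minAreaRect((s[:,:2]*1000).astype(np.float32)); print("rack",len(s),r,np.median(s[:,2]))
h=(P[...,2]<.038)&(d>0)&(np.hypot(P[...,0]-.5515,P[...,1]+.273)<.03)
v,u=np.nonzero(h)
# use pixel rays on mouth plane z=.045
M=onplane('wrist',np.c_[u,v],.045,c); k=np.hypot(M[:,0]-.5515,M[:,1]+.273)<.026
print("hole",k.sum(),M[k].mean(0).round(4),cv2.minAreaRect((M[k,:2]*1000).astype(np.float32)))
E
python3 hole.py w3.png
```

```text
t 16.25 pos [ 0.5564 -0.2113  0.1787] rpy [-1.7997e+02  2.0000e-02 -6.1300e+00] f [-0.42  0.56 -1.71] w 0.0197 q [ 23.  20. -10. 104.   4.  57. -85.]
delta [ 0.0017  0.0619 -0.0013] [-0.03  0.02  0.07]
rack 9642 ((554.2880859375, -302.3603210449219), (64.97280883789062, 120.86026763916016), 10.492237091064453) 0.044203808661720245
hole 899 [ 0.5506 -0.2735  0.045 ] ((550.2821044921875, -273.75518798828125), (24.890579223632812, 26.026962280273438), 10.340082168579102)
```

View pics/w3.png

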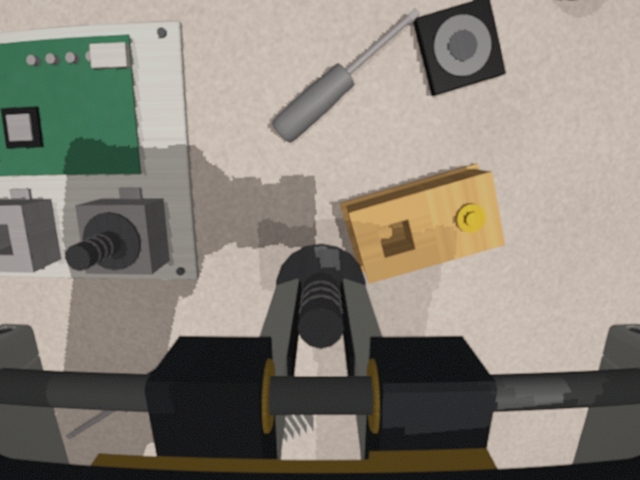

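The hole at (397,238) projects to about (0.5505, -0.273), and its measured size of 25x26 mm matches the description. I go over it and then down.

Request:
send_rows(deltas=[[0,0.01,0,0,0,0,230],[0,0.03,0,0,0,0,230],[0,0.05,0,0,0,0,230],[0.0007,0.06,0.01,0,0,0,230],[0.0007,0.062,0.03,0,0,0,230],[0.0007,0.062,0.05,0,0,0,230],[0.0007,0.062,0.06,0,0,0,230],[0.0007,0.062,0.06,0,0,0,230]])

```text
time: 16.97
ee_pos: [0.549, -0.273, 0.1162]
orientation: [-179.9, 0.2, -6.1]
ft_force: [-0.2, 0.2, -0.5]
grip_width: 0.0195
finger_force: 15.0
```

Request:
send_rows(deltas=[[0,0,0,0,0,0,230],[0,0,0,0,0,0,230]])

```text
time: 17.13
ee_pos: [0.5509, -0.2739, 0.1198]
orientation: [180.0, -0.1, -6.1]
ft_force: [-0.0, -0.2, -1.7]
grip_width: 0.0197
finger_force: 15.0
```

```bash
python3 - <<'E'
from h import *
to([.5505,-.273,.105],-6.2)
p,d,c=snap('wrist','w4.png'); snap('top','t4.png')
a=cv2.imread('pics/w4.png')[130:400,160:520]; t=cv2.resize(cv2.imread('pics/t4.png')[170:260,410:530],None,fx=3,fy=3)
o=np.zeros((280,730,3),np.uint8);o[:270,:360]=a;o[:270,365:725]=t;cv2.imwrite('pics/c4.png',o)
E
```

```text
t 17.13 pos [ 0.5509 -0.2739  0.1198] rpy [ 1.7999e+02 -6.0000e-02 -6.1400e+00] f [-0.01 -0.24 -1.73] w 0.0197 q [ 27.  25.  -8. 104.   4.  51. -80.]
delta [-0.0005 -0.0009  0.0148] [ 0.01 -0.06  0.06]
```

View pics/c4.png

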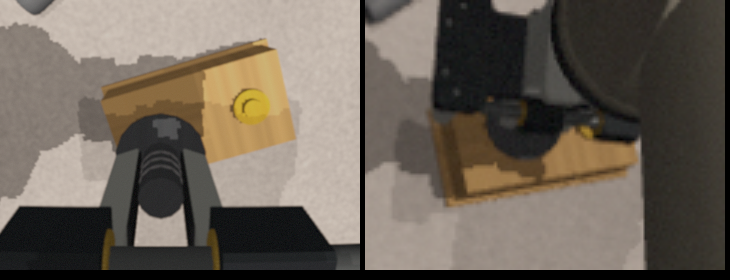

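The flange hangs over the hole at crop (160,140), with the rack and stud undisturbed. I lower it gently while watching the force.

Request:
send_rows(deltas=[[-0.0005,-0.0008,0.005,0,0,0,230],[-0.0005,-0.0008,0.01,0,0,0,230],[-0.0005,-0.0008,0.015,0,0,0,230],[-0.0005,-0.0008,0.018,0,0,0,230],[-0.0005,-0.0008,0.02,0,0,0,230],[-0.0005,-0.0008,0.022,0,0,0,230],[-0.0005,-0.0008,0.022,0,0,0,230]])

```text
time: 17.82
ee_pos: [0.5497, -0.2732, 0.0965]
orientation: [-180.0, 0.0, -6.2]
ft_force: [0.1, 0.7, -2.1]
grip_width: 0.0197
finger_force: 15.0
```

Request:
send_rows(deltas=[[0,0,0.003,0,0,0,230],[0,0,0.006,0,0,0,230],[0,0,0.009,0,0,0,230],[0,0,0.011,0,0,0,230],[0,0,0.013,0,0,0,230],[0,0,0.015,0,0,0,230],[0,0,0.015,0,0,0,230]])

```text
time: 18.4
ee_pos: [0.5497, -0.2732, 0.0815]
orientation: [-180.0, 0.0, -6.2]
ft_force: [0.1, -0.1, -1.5]
grip_width: 0.0195
finger_force: 15.0
```

Entered freely, with 9 mm left.

Request:
send_rows(deltas=[[0,0,0.002,0,0,0,230],[0,0,0.004,0,0,0,230],[0,0,0.006,0,0,0,230],[0,0,0.007,0,0,0,230],[0,0,0.0075,0,0,0,230],[0,0,0.0075,0,0,0,230]])

```text
time: 18.9
ee_pos: [0.5498, -0.2732, 0.0744]
orientation: [-180.0, 0.0, -6.2]
ft_force: [1.4, -0.1, -0.9]
grip_width: 0.0199
finger_force: 15.0
```

Request:
send_rows(deltas=[[0,0,0.0005,0,0,0,230],[0,0,0.001,0,0,0,230],[0,0,0.001,0,0,0,230]])

```text
time: 19.15
ee_pos: [0.5499, -0.2733, 0.0735]
orientation: [-180.0, -0.0, -6.2]
ft_force: [0.3, 0.5, -1.7]
grip_width: 0.0195
finger_force: 15.0
```

Request:
send_rows(deltas=[[0,0,0.0004,0,0,0,230],[0,0,0.0008,0,0,0,230],[0,0,0.0008,0,0,0,230]])

```text
time: 19.4
ee_pos: [0.5499, -0.2733, 0.0726]
orientation: [-180.0, 0.0, -6.2]
ft_force: [-0.2, 0.1, -1.3]
grip_width: 0.0192
finger_force: 15.0
```

Request:
send_rows(deltas=[[0,0,0.0004,0,0,0,230],[0,0,0.0006,0,0,0,230],[0,0,0.0006,0,0,0,230]])

```text
time: 19.65
ee_pos: [0.5499, -0.2733, 0.0721]
orientation: [-180.0, -0.0, -6.2]
ft_force: [0.1, -0.2, -1.2]
grip_width: 0.0198
finger_force: 15.0
```

Request:
send_rows(deltas=[[0,0,0.0004,0,0,0,230],[0,0,0.0006,0,0,0,230],[0,0,0.0006,0,0,0,230]])

```text
time: 19.9
ee_pos: [0.5499, -0.2733, 0.072]
orientation: [180.0, -0.0, -6.2]
ft_force: [-3.6, 1.5, 7.6]
grip_width: 0.0198
finger_force: 15.0
```

Request:
send_rows(deltas=[[0,0,0.0003,0,0,0,230],[0,0,0.0005,0,0,0,230],[0,0,0.0005,0,0,0,230]])

```text
time: 20.15
ee_pos: [0.5499, -0.2733, 0.0719]
orientation: [180.0, -0.0, -6.2]
ft_force: [-6.5, 3.4, 14.1]
grip_width: 0.0195
finger_force: 15.0
```

Seated at TCP z 0.072, as expected. I ease back, release and rise.

Request:
send_rows(deltas=[[0,0,-0.0007,0,0,0,230],[0,0,-0.0008,0,0,0,230],[0,0,-0.0008,0,0,0,215],[0,0,-0.0008,0,0,0,190],[0,0,-0.0008,0,0,0,170],[0,0,-0.0008,0,0,0,150],[0,0,-0.0008,0,0,0,130],[0,0,-0.0008,0,0,0,130]])

```text
time: 20.82
ee_pos: [0.5498, -0.2732, 0.0717]
orientation: [-180.0, 0.0, -6.2]
ft_force: [-0.5, -0.4, -0.3]
grip_width: 0.0445
finger_force: 0.0
```

Request:
send_rows(deltas=[[0,0,-0.005,0,0,0,130],[0,0,-0.015,0,0,0,130],[0,0,-0.035,0,0,0,130],[0,0,-0.06,0,0,0,130],[0,0,-0.085,0,0,0,130],[0,0,-0.11,0,0,0,130],[-0.02,0,-0.12,0,0,0,130],[-0.04,0,-0.12,0,0,0,130]])

```text
time: 21.48
ee_pos: [0.5115, -0.2692, 0.1954]
orientation: [179.9, -0.3, -6.1]
ft_force: [-0.1, -0.3, -0.4]
grip_width: 0.046
finger_force: 0.0
```

```bash
python3 - <<'E'
from h import *
to([.5,-.273,.19],-6.2)
p,d,c=snap('wrist','w5.png');P=cloud('wrist',d,c); snap('scene','s5.png')
for lo,hi in((.08,.11),(.0465,.053)):
    m=(P[...,2]>lo)&(P[...,2]<hi)&(np.hypot(P[...,0]-.5503,P[...,1]+.2735)<.032)&(d>0); s=P[m]
    print(lo,len(s),s.mean(0).round(4),((s.max(0)+s.min(0))/2).round(4),np.ptp(s,axis=0).round(3))
A=np.c_[s[:,:2],np.ones(len(s))]; print("flange tilt",np.linalg.lstsq(A,s[:,2],rcond=None)[0])
o=np.zeros((480,800,3),np.uint8);o[:,:400]=cv2.imread('pics/w5.png')[:,120:520]; o[:,400:]=cv2.resize(cv2.imread('pics/s5.png')[180:420,60:560],(400,240))[[i//2 for i in range(480)]]
cv2.imwrite('pics/c5.png',o)
E
```

```text
t 21.48 pos [ 0.5115 -0.2692  0.1954] rpy [179.93  -0.28  -6.13] f [-0.08 -0.26 -0.35] w 0.046 q [ 29.  17.  -9. 106.   3.  57. -77.]
delta [-0.0111  0.005   0.0054] [ 0.07 -0.28  0.07]
0.08 640 [ 0.55   -0.2742  0.0933] [ 0.5494 -0.2742  0.0881] [0.02  0.02  0.016]
0.0465 1992 [ 0.5509 -0.2743  0.0481] [ 0.549  -0.2741  0.0494] [0.049 0.049 0.006]
flange tilt [ 0.00117311 -0.00189837  0.04692046]
```

View pics/c5.png

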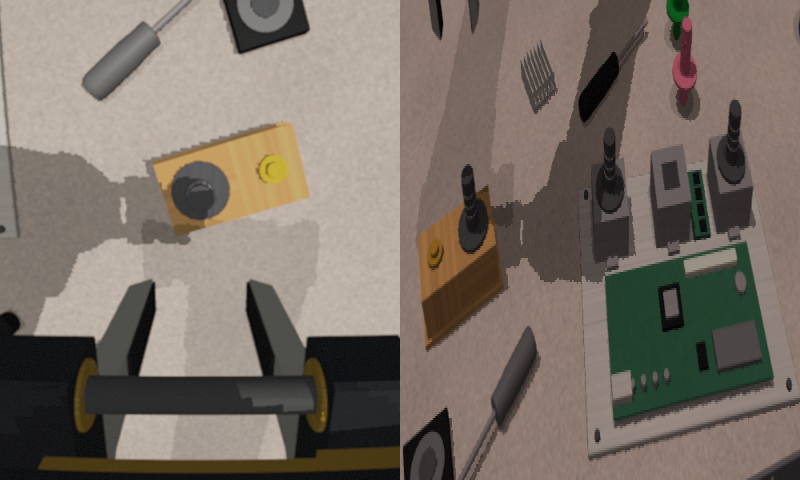

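The pin stands upright at crop (200,190). Its flange is flat, with its top at about 0.048 m and no measurable tilt. The sound pins are still seated and the robot is clear.

```bash
python3 -c "
from station import arm
print(arm.job_done())"
```

```text
the job is handed in; nothing more can be done
None
```

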